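# Pot up the sprouting bulb

### The job

Pull the top clay pot straight up off the nested stack (it sticks a little), leaving the two pots below it standing where they are, and stand it upright in the green saucer. Then lower the sprouting bulb into that pot so that it stands on the pot's floor with its shoot up. Drop nothing, keep the pot upright all the while, and do not disturb the watering can, the bottle, the brush or the red basket.

Things in the scene. Friction and masses are not known exactly. Their poses are not given: they have to be found in the camera images.
- pot: The top clay pot, paler than those below: round, 70 mm high, 0.09 to 0.17 kg. Straight collar 66 mm across outside from 42 to 70 mm height; below it 52 mm across, narrowing to 38 mm at the foot. Origin: centre of its underside, z up. At the start it sits nested upright, origin 62 mm above the table, its collar (104 to 132 mm up) resting on the rim below: only the collar shows.
- pot_rim (a point): Centre of the top pot's mouth, level with its rim, 70 mm above its underside. The mouth is 57 mm wide inside for the upper 24 mm, then 47 mm, narrowing to 34 mm at the floor, which is 4 mm above the underside.
- stack: The two lower clay pots, stuck fast together and to a wide clay dish 104 mm across, 14 mm high: one loose piece of about 0.8 to 0.95 kg standing on the table. Origin: centre of the dish's underside, z up. Its two 66 mm wide collars reach from 48 to 104 mm height and look like the top pot's collar.
- stack_rim (a point): Centre of the mouth of the stack's upper pot, 104 mm above the table. Three small sprung rubber nubs just inside this rim hold the top pot: some 2 to 5 N beyond its weight to draw it upwards, gone after about 20 mm; its foot clears the rim after 42 mm.
- saucer: Loose green saucer, 0.3 kg, on the table: 110 mm across at its lip, 15 mm high, with a flat floor 82 mm across lying 5 mm above its underside. Origin: centre of the underside, z up.
- bulb: Sprouting flower bulb, 0.06 kg, standing on the table on its flat 22 mm root end: brown, 34 mm across at 15 mm height, narrowing to 14 mm at 39 mm. Origin: centre of the underside, z along the shoot.
- bulb_shoot (a point): Point on the axis of the bulb's straight green shoot, 70 mm above the bulb's underside. The shoot is stiff, 13 mm across, and reaches from 40 to 80 mm height (rounded tip to 85 mm). With the bulb standing in the pot it rises some 15 mm above the pot's rim.
- watering_can: Bystander: loose dark green watering can, 112 mm across, 107 mm high, its spout reaching 143 mm out along its +y and 137 mm up, handle on -y. Origin: centre of the underside.
- cleaner: Bystander: loose yellow bottle with red cap, 64 mm across, 190 mm high. Origin: centre of the underside.
- scrub_brush: Bystander: loose flat paint brush (wooden handle, grey bristles) lying on the table along its own x axis, 200 mm long, 42 mm wide and 20 mm high, bristles towards +x. Origin: middle of its underside.
- basket: Bystander: loose red open plastic basket, 120 x 160 mm and 65 mm high, with odds and ends in it. Origin: centre of the underside.

How it is judged:
By the outcome, as a careful person would: the job done as asked, in the order asked, and still so for the second after the job is handed in, with the robot touching nothing.
It also fails if it takes over 69 s, if anything falls off the work surface, if the arm or the gripper's body presses on something with over 40 N, if the wrist force passes 120 N, or if a joint passes its speed limit or range.

### The arm

A 6-joint arm with a two-finger parallel gripper is mounted at the origin on the work surface. World frame = base frame: x ahead of the robot, y to its left, z up, the work surface at z = 0. Lengths are in m, angles in degrees, forces in N, time in s.
With the tool pointing down it reaches from about 0.35 to 0.875 m from the base axis. Payload 4.2 kg.
Tool frame: the origin (TCP) lies on the front face of the gripper's body, between the roots of the fingers; the fingertips stand finger_overhang ahead of it and the grasp point (between the pads) lies 51 mm ahead of it (finger_overhang is the distance from the TCP to the fingertips, in m); z points along the fingers, y is the line along which they close (so a half turn about z gives the same grasp; the last joint's range is limited). The gripper opens to 87 mm and grips with 3 to 60 N. Pads are 19 mm wide; open, the fingers measure 117 mm over their backs; the gripper's body (75 mm by 190 mm) begins 51 mm behind the grasp point.
Start: joints at [-50.787, 22.042, 0.453, 0, -68.411, -14.817], TCP at [0.258, -0.569, 0.292] pointing down, gripper open.
Joint ranges: [-179.83, 179.83], [-69.29, 118.12], [-61.27, 80.66], [-181.25, 117.63], [-171.15, -9.14], [-177.46, 177.46]. Speed limits (degrees/s): [159.86, 159.86, 180, 180, 180, 180].

### API

Orientations are given as a 3x3 rotation matrix whose columns are the frame's x, y, z axes.
In Python, from station import sense, capture, camera_model, finish_job, finger_overhang gives the robot as it stands. The module is installed in compiled form; this text tells all that it offers.
- The arm moves only by the tool jog_arm, never from a script. Its argument "rows" is a list that holds one entry, the list of rows, each a list of 4 numbers: the shift along the tool's x, y, z in m, then the turn about the tool's z in rad. A call has 1 to 20 rows; each row shifts and turns the commanded pose from where the row before left it, along the tool's axes as they then stand; what a row does not reach is not made up. A row lasts 1/8 s, in which the tool goes at most 62.5 mm and 10.7 degrees, less where a joint would pass 70% of its speed; a pose out of reach is approached as far as the arm can. A call is refused whole if a number of a shift passes 0.0625 or a number of a turn 0.188, either way. A call with a gripper value outside its range is refused whole. "claw" is the opening, from 0 (shut) to 1 (fully open), set as the call begins (left out, the last holds). The fingers move at their own pace and stop on an object; the grip force is fixed at half the most. Time passes only in rows, so rows that do not move let the fingers close. It gives the time, the measured TCP pose, the force, the opening and the grip force at its end, in the units of the state.
- sense(): the state, without advancing time (a new reading comes with each control period).
- capture(name): name is "scene" or "top" or "wrist"; returns the picture (420x560x3 uint8, red, green, blue); there is no depth.
- camera_model(name): a dict with "fovy" (degrees; the focal length in pixels is half the picture's height over the tangent of half this angle, whatever the lens; pixels are square), "cx", "cy" (the principal point, pixels), "eye" and "rotation" of the camera in the world. Camera axes: x right, y down, z forward; pixel columns grow to the right and rows downward; lengths in m; the calibration is good to about 2 mm. A picture is of the moment at which its call begins: read the wrist's pose just before it. camera_model takes no time and is no camera call; for the wrist camera it gives the pose at the moment of the call.
- finish_job(): hands the job in; it is judged then, once.
The state is a dict: "time_s": time; "joints": joint angles; "joint_velocities": joint speeds; "effort": joint torques, N m; "tcp_pos": TCP position; "ee_rot": TCP orientation; "wrist_force": force on the tool from outside, world axes, zero at the start; "moment": the same for the moment, N m; "gripper_width": opening from 0.0 (shut) to 1.0 (fully open); "gripper_force": force on a finger pad.
Only numpy, scipy, OpenCV 4.12 (cv2) and the standard library are available. Lean on these libraries where they do the work, as an engineer would, in place of code of your own. Each camera call takes 0.05 s, during which the arm holds its last target. There are 200 camera calls.

## Working session

There is one attempt and no reset: what is moved stays moved. The work goes in short steps, Python scripts to look and compute and a tool call to move; the robot and the scene stay as the last step left them, time stands still between calls to the robot, and variables do not carry over. Pictures are saved under pics/ and viewed, at most 10 in all, crops included, and the job is handed in when it is done.

Besides the shell and the picture viewer there is one more tool, called after "Emit:" by a JSON object that holds its "api" and its "payload". jog_arm: Moves the arm, as the interface text tells. Its arguments: {"type":"object","properties":{"rows":{"type":"array"},"claw":{"type":"number"}},"required":["rows"]}

```bash
mkdir -p pics; python3 - <<'E'
from station import *
import cv2
print(finger_overhang if not callable(finger_overhang) else finger_overhang())
s=sense();print(s['time_s'],s['tcp_pos'],s['ee_rot'],s['wrist_force'])
for n in ("scene","top"):
    m=camera_model(n);print(n,m)
    cv2.imwrite(f"pics/{n}0.png",cv2.resize(capture(n)[:,:,::-1],(800,600),interpolation=cv2.INTER_CUBIC))
E
```

```text
0.0697
0.0 [ 0.25801709 -0.56876006  0.2911286 ] [[-9.10790857e-01 -4.12866875e-01 -9.78866773e-04]
 [-4.12868031e-01  9.10788655e-01  2.00399292e-03]
 [ 6.41584576e-05  2.22936122e-03 -9.99997513e-01]] [-0.47051909 -0.01646555  0.26597241]
scene {'fovy': 48.69317338775312, 'cx': 280.9115932799251, 'cy': 212.9317553338584, 'eye': array([1.56404837, 0.20773877, 0.99701784]), 'rotation': array([[-0.20429722,  0.65076117, -0.73128144],
       [ 0.9787848 ,  0.123901  , -0.1631835 ],
       [-0.01558698, -0.7491051 , -0.66226777]])}
top {'fovy': 43.02746100858697, 'cx': 282.2923209089305, 'cy': 215.35943456531248, 'eye': array([0.43612806, 0.02210932, 1.95251986]), 'rotation': array([[-0.00452161, -0.99710149,  0.0759485 ],
       [-0.99995324,  0.00385911, -0.00886754],
       [ 0.00854874, -0.07598505, -0.99707231]])}
```

View pics/scene0.png

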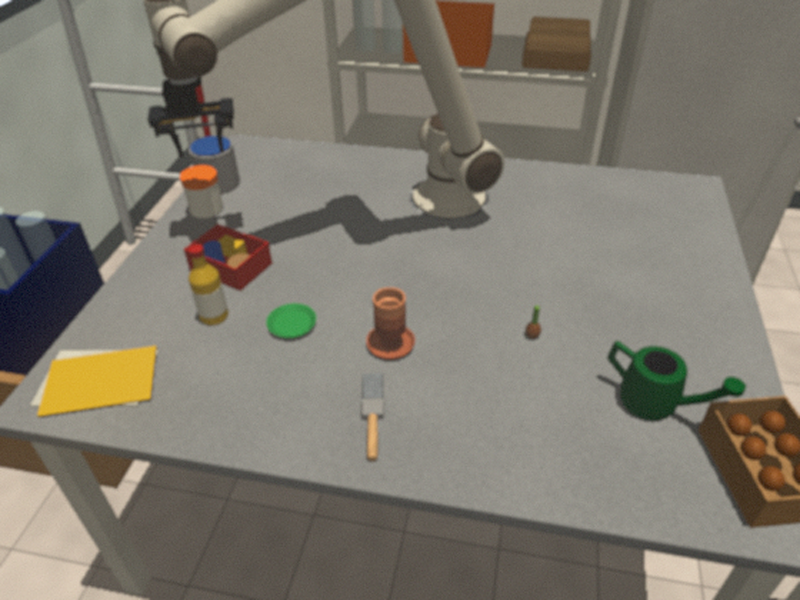

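View pics/top0.png

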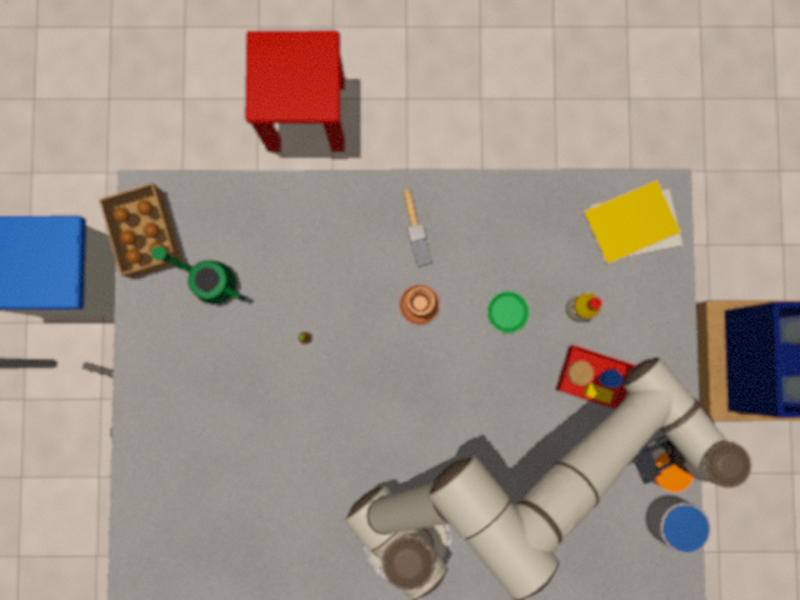

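```bash
cat > h.py <<'E'
import numpy as np
from station import *
def ray(m,u,v):
    f=210/np.tan(np.radians(m['fovy']/2)); d=m['rotation']@np.array([(u-m['cx'])/f,(v-m['cy'])/f,1]); return m['eye'],d
def onz(m,u,v,z):
    e,d=ray(m,u,v); return e+d*(z-e[2])/d[2]
def tri(rays):
    A=0;b=0
    for e,d in rays:
        d=d/np.linalg.norm(d);P=np.eye(3)-np.outer(d,d);A=A+P;b=b+P@e
    return np.linalg.solve(A,b)
E
python3 - <<'E'
from h import *
S=camera_model('scene');T=camera_model('top');k=.7
for n,ps,pt,z in [('rim',(389.5,298),(420,302.5),.132),('saucer',(291.5,320),(508,312),.015),('bulb',(533,330),(305,337),.017),('bottlebase',(212,318),(575,307),.0),('brushend',(373,378),(424,263),.01),('basketcorner',(270,258),(558,388),.03),('bcorner2',(0,0),(568,347),.065)]:
    print(n,onz(S,ps[0]*k,ps[1]*k,z).round(3),onz(T,pt[0]*k,pt[1]*k,z).round(3))
E
```

```text
rim [ 0.595 -0.032  0.132] [ 0.587 -0.034  0.132]
saucer [ 0.576 -0.259  0.015] [ 0.572 -0.263  0.015]
bulb [0.511 0.259 0.017] [0.51  0.255 0.017]
bottlebase [ 0.588 -0.444  0.   ] [ 0.585 -0.438  0.   ]
brushend [ 0.703 -0.046  0.01 ] [ 0.699 -0.049  0.01 ]
basketcorner [ 0.391 -0.375  0.03 ] [ 0.378 -0.384  0.03 ]
bcorner2 [-1.168 -2.242  0.065] [ 0.48  -0.403  0.065]
```

Emit:
{"api": "jog_arm", "payload": {"rows": [[[0,0,-0.015,0.142],[0,0,-0.015,0.142],[0,0,-0.01,0.142],[-0.014,0.022,0,0],[-0.028,0.045,0,0],[-0.028,0.045,0,0],[-0.028,0.045,0,0],[-0.028,0.045,0,0],[-0.028,0.045,0,0],[-0.028,0.045,0,0],[-0.028,0.045,0,0],[-0.028,0.045,0,0],[-0.028,0.045,0,0],[-0.02,0.03,0,0],[0,0,0,0],[0,0,0,0]]], "claw": 1}}

```text
time_s: 2.1
tcp_pos: [0.5438, -0.1124, 0.3318]
ee_rot: [[-1.0, 0.0, -0.001], [0.0, 1.0, -0.0], [0.001, -0.0, -1.0]]
wrist_force: [0.0, -0.2, 0.1]
gripper_width: 0.998
gripper_force: 0.0
```

```bash
python3 - <<'E'
from h import *
import cv2
s=sense();print(s['time_s'],s['tcp_pos'],s['ee_rot'].round(4),s['wrist_force'],s['joints'])
m=camera_model('wrist');print(m)
im=capture('wrist');np.save('w1.npy',m,allow_pickle=True)
cv2.imwrite("pics/w1.png",cv2.resize(im[:,:,::-1],(800,600),interpolation=cv2.INTER_CUBIC))
E
```

```text
2.1 [ 0.54383782 -0.11241314  0.3317923 ] [[-1.0e+00  1.0e-04 -1.3e-03]
 [ 1.0e-04  1.0e+00 -0.0e+00]
 [ 1.3e-03 -0.0e+00 -1.0e+00]] [ 0.03547783 -0.16924834  0.10773082] [ 5.04319889e+00  1.37753964e+01 -5.70840870e+00 -3.84707408e-03
 -7.05897068e+01 -9.50500600e+01]
{'fovy': 65.17954494624527, 'cx': 281.70297040934463, 'cy': 206.98136067704002, 'eye': array([ 0.4688559 , -0.11418592,  0.42347998]), 'rotation': array([[ 1.51336828e-03,  9.62519096e-01,  2.71209697e-01],
       [ 9.99997791e-01, -1.85219394e-03,  9.93353493e-04],
       [ 1.45845466e-03,  2.71207595e-01, -9.62519773e-01]])}
```

View pics/w1.png

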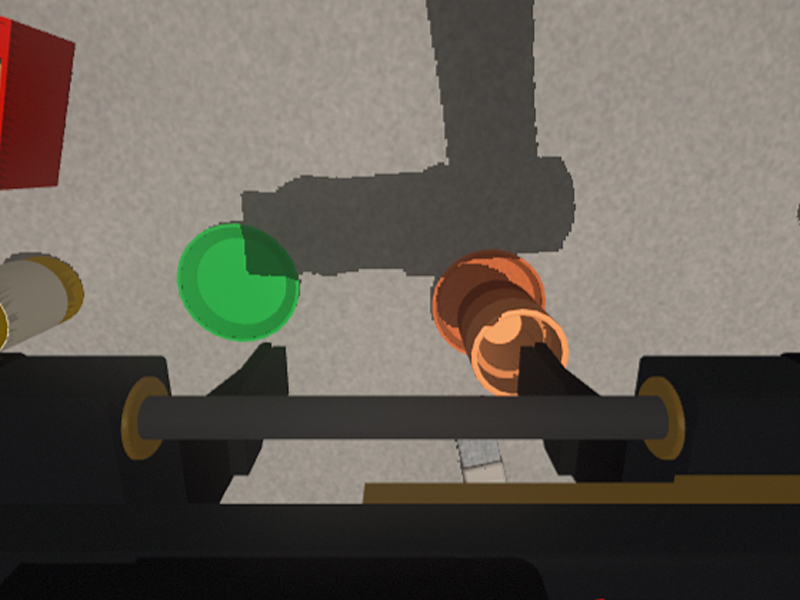

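Emit:
{"api": "jog_arm", "payload": {"rows": [[[0.025,0.04,0,0],[0.025,0.04,0,0],[0,0,0,0],[0,0,0,0]]]}}

```text
time_s: 2.65
tcp_pos: [0.4942, -0.033, 0.3327]
ee_rot: [[-1.0, 0.001, 0.001], [0.001, 1.0, -0.0], [-0.001, -0.0, -1.0]]
wrist_force: [0.3, 0.4, 0.2]
gripper_width: 0.997
gripper_force: 0.0
```

```bash
cat >> h.py <<'E'
import cv2
from scipy.optimize import least_squares
def proj(m,P):
    f=210/np.tan(np.radians(m['fovy']/2)); q=(P-m['eye'])@m['rotation']; return np.c_[m['cx']+f*q[:,0]/q[:,2],m['cy']+f*q[:,1]/q[:,2]]
def circ(m,c,r,z,n=72):
    a=np.linspace(0,2*np.pi,n); return proj(m,np.c_[c[0]+r*np.cos(a),c[1]+r*np.sin(a),np.full(n,z)])
E
python3 - <<'E'
from h import *
m=np.load('w1.npy',allow_pickle=True).item()
k=.7
im=cv2.imread('pics/w1.png')
b,g,r=[im[:,:,i].astype(int) for i in range(3)]
mask=((g-r>60)&(g-b>40)).astype(np.uint8)[:345]
n,l,st,c=cv2.connectedComponentsWithStats(mask);i=1+st[1:,4].argmax();print(st[i])
x,y,w,h,_=st[i]
# match bbox of projected lip circle
fit=lambda m,r,z,bb,c0:least_squares(lambda c:(lambda p:np.r_[p.min(0),p.max(0)]-bb)(circ(m,c,r,z)),c0)
s=fit(m,.055,.015,np.array([x,y,x+w,y+h])*k,[.57,-.26]);print('saucer',s.x,s.fun)
s=sense();print(s['time_s'],s['tcp_pos'])
m=camera_model('wrist');np.save('w2.npy',m,allow_pickle=True);im=capture('wrist')
for c in [(.591,-.033)]: print(circ(m,c,.033,.132).min(0),circ(m,c,.033,.132).max(0))
cv2.imwrite("pics/w2.png",cv2.resize(im[160:340,160:400,::-1],(800,600),interpolation=cv2.INTER_CUBIC))
E
```

```text
[ 177  223  123  119 9386]
saucer [ 0.57330104 -0.26074848] [-0.06411135  0.06759057  0.06452938 -0.07280114]
2.65 [ 0.49415732 -0.03299927  0.33266565]
[250.33714595 262.45758841] [316.44611237 321.3323338 ]
```

View pics/w2.png

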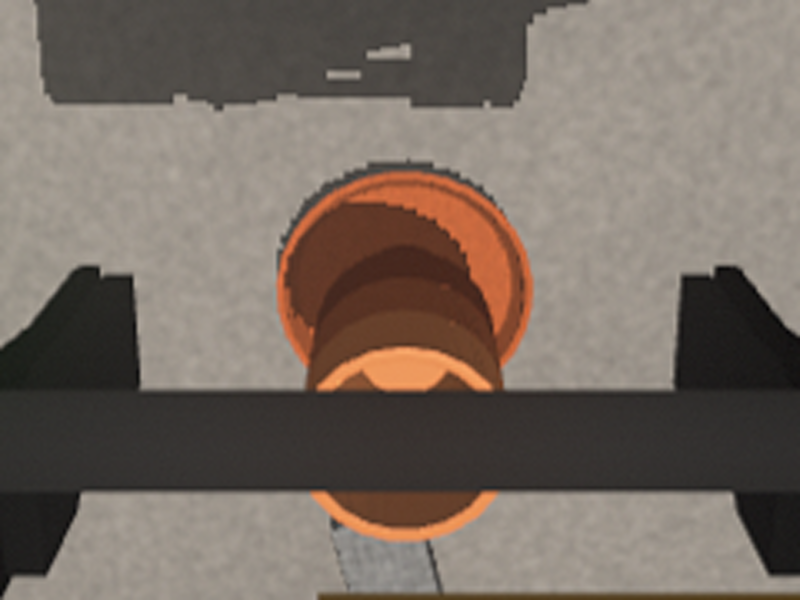

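Emit:
{"api": "jog_arm", "payload": {"rows": [[[-0.04,-0.0015,0,0],[-0.04,0,0,0],[-0.0185,0,0.02,0],[0,0,0.04,0],[0,0,0.03,0],[0,0,0,0],[0,0,0,0],[0,0,0,0]]]}}

```text
time_s: 3.7
tcp_pos: [0.5936, -0.034, 0.2441]
ee_rot: [[-1.0, 0.0, 0.003], [0.0, 1.0, 0.0], [-0.003, 0.0, -1.0]]
wrist_force: [0.2, 0.0, 0.5]
gripper_width: 1.0
gripper_force: 0.0
```

Emit:
{"api": "jog_arm", "payload": {"rows": [[[0.001,-0.0005,0.025,0],[0,0,0.025,0],[0,0,0.016,0],[0,0,0,0],[0,0,0,0],[0,0,0,0]]]}}

```text
time_s: 4.45
tcp_pos: [0.5924, -0.0341, 0.1774]
ee_rot: [[-1.0, 0.0, 0.002], [0.0, 1.0, 0.0], [-0.002, 0.0, -1.0]]
wrist_force: [-1.0, 0.6, -0.9]
gripper_width: 1.004
gripper_force: 0.0
```

Emit:
{"api": "jog_arm", "payload": {"rows": [[[0,0,0,0],[0,0,0,0],[0,0,0,0],[0,0,0,0],[0,0,0,0],[0,0,0,0],[0,0,0,0],[0,0,0,0]]], "claw": 0}}

```text
time_s: 5.45
tcp_pos: [0.5918, -0.0342, 0.1763]
ee_rot: [[-1.0, 0.0, 0.0], [0.0, 1.0, 0.0], [-0.0, 0.0, -1.0]]
wrist_force: [0.6, 0.6, 1.9]
gripper_width: 0.734
gripper_force: 30.0
```

Emit:
{"api": "jog_arm", "payload": {"rows": [[[0,0,-0.002,0],[0,0,-0.002,0],[0,0,-0.002,0],[0,0,-0.002,0],[0,0,-0.003,0],[0,0,-0.003,0],[0,0,-0.004,0],[0,0,-0.004,0],[0,0,-0.004,0],[0,0,-0.005,0],[0,0,-0.006,0],[0,0,-0.008,0],[0,0,-0.01,0],[0,0,-0.01,0],[0,0,-0.01,0],[0,0,0,0],[0,0,0,0],[0,0,0,0]]]}}

```text
time_s: 7.7
tcp_pos: [0.5915, -0.0342, 0.2507]
ee_rot: [[-1.0, 0.0, -0.001], [0.0, 1.0, -0.0], [0.001, -0.0, -1.0]]
wrist_force: [-0.4, -1.1, -2.0]
gripper_width: 0.735
gripper_force: 30.0
```

```bash
python3 - <<'E'
from h import *
s=sense();print(s['time_s'],s['tcp_pos'],s['wrist_force'],s['gripper_width'])
im=capture('scene')
cv2.imwrite("pics/s2.png",cv2.resize(im[120:330,150:430,::-1],(800,600),interpolation=cv2.INTER_CUBIC))
E
```

```text
7.7 [ 0.59153355 -0.03424949  0.25068777] [-0.39539125 -1.05453125 -1.95016891] 0.7353100600417862
```

View pics/s2.png

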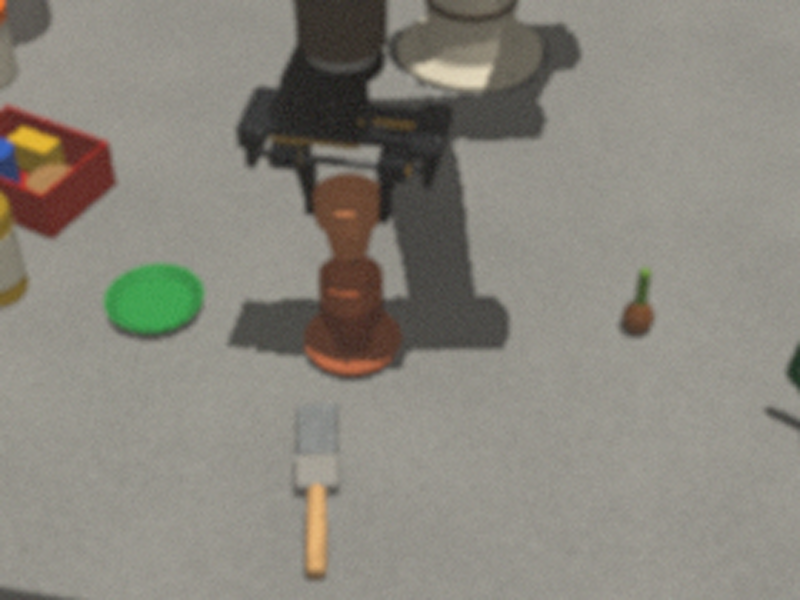

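Emit:
{"api": "jog_arm", "payload": {"rows": [[[0,-0.01,-0.005,0],[0.002,-0.02,0,0],[0.003,-0.03,0,0],[0.003,-0.035,0,0],[0.003,-0.035,0,0],[0.003,-0.035,0,0],[0.003,-0.03,0,0],[0.0015,-0.02,0,0],[0,-0.0115,0,0],[0,0,0.02,0],[0,0,0.03,0],[0,0,0.02,0],[0,0,0.01,0],[0,0,0,0],[0,0,0,0]]]}}

```text
time_s: 9.62
tcp_pos: [0.5739, -0.2608, 0.1773]
ee_rot: [[-1.0, -0.0, 0.002], [-0.0, 1.0, -0.001], [-0.002, -0.001, -1.0]]
wrist_force: [-0.7, 0.1, -0.9]
gripper_width: 0.737
gripper_force: 30.0
```

Emit:
{"api": "jog_arm", "payload": {"rows": [[[0,0,0.015,0],[0,0,0.018,0],[0,0,0.012,0],[0,0,0.006,0],[0,0,0,0],[0,0,0,0],[0,0,0,0]]]}}

```text
time_s: 10.5
tcp_pos: [0.5735, -0.2608, 0.1259]
ee_rot: [[-1.0, 0.0, 0.001], [0.0, 1.0, -0.0], [-0.001, -0.0, -1.0]]
wrist_force: [-0.9, -0.4, -1.3]
gripper_width: 0.737
gripper_force: 30.0
```

Emit:
{"api": "jog_arm", "payload": {"rows": [[[0,0,0.002,0],[0,0,0.001,0],[0,0,0.001,0],[0,0,0.001,0],[0,0,0,0],[0,0,0,0],[0,0,0,0]]]}}

```text
time_s: 11.38
tcp_pos: [0.5732, -0.2607, 0.1203]
ee_rot: [[-1.0, 0.0, 0.0], [0.0, 1.0, -0.0], [-0.0, -0.0, -1.0]]
wrist_force: [0.5, -1.1, -0.4]
gripper_width: 0.741
gripper_force: 30.0
```

Emit:
{"api": "jog_arm", "payload": {"rows": [[[0,0,0.0005,0],[0,0,0.0005,0],[0,0,0,0],[0,0,0,0],[0,0,0,0]]]}}

```text
time_s: 12.0
tcp_pos: [0.5733, -0.2607, 0.1194]
ee_rot: [[-1.0, 0.0, 0.0], [0.0, 1.0, -0.0], [-0.0, -0.0, -1.0]]
wrist_force: [-0.2, -0.2, 0.3]
gripper_width: 0.74
gripper_force: 30.0
```

Emit:
{"api": "jog_arm", "payload": {"rows": [[[0,0,0.0005,0],[0,0,0.0005,0],[0,0,0,0],[0,0,0,0],[0,0,0,0]]]}}

```text
time_s: 12.62
tcp_pos: [0.5734, -0.2607, 0.1193]
ee_rot: [[-1.0, -0.0, 0.001], [-0.0, 1.0, -0.0], [-0.001, -0.0, -1.0]]
wrist_force: [-1.7, 2.1, 5.2]
gripper_width: 0.738
gripper_force: 30.0
```

Emit:
{"api": "jog_arm", "payload": {"rows": [[[0,0,0,0],[0,0,0,0],[0,0,0,0],[0,0,0,0],[0,0,0,0],[0,0,0,0]]], "claw": 1}}

```text
time_s: 13.38
tcp_pos: [0.5732, -0.2607, 0.1182]
ee_rot: [[-1.0, 0.0, -0.0], [0.0, 1.0, 0.0], [0.0, 0.0, -1.0]]
wrist_force: [-0.2, 0.3, 0.3]
gripper_width: 1.001
gripper_force: 0.0
```

Emit:
{"api": "jog_arm", "payload": {"rows": [[[0,0,-0.01,0],[0,0,-0.03,0],[0,0,-0.05,0],[0,0,-0.05,0],[0.03,0,-0.05,0],[0.03,0,-0.02,0],[0.02,0,0,0],[0,0,0,0],[0,0,0,0]]]}}

```text
time_s: 14.5
tcp_pos: [0.4936, -0.2607, 0.3285]
ee_rot: [[-1.0, 0.0, 0.001], [0.0, 1.0, -0.0], [-0.001, -0.0, -1.0]]
wrist_force: [-0.1, 0.5, -0.2]
gripper_width: 1.007
gripper_force: 0.0
```

```bash
python3 - <<'E'
from h import *
s=sense();print(s['time_s'],s['tcp_pos'])
m=camera_model('wrist');np.save('w3.npy',m,allow_pickle=True);im=capture('wrist')
for c,r,z in [((.573,-.261),.033,.075),((.573,-.261),.055,.015)]: print(circ(m,c,r,z).min(0),circ(m,c,r,z).max(0))
cv2.imwrite("pics/w3.png",cv2.resize(im[160:340,160:400,::-1],(800,600),interpolation=cv2.INTER_CUBIC))
E
```

```text
14.5 [ 0.49360611 -0.26074324  0.32853333]
[253.85976605 227.43412427] [311.82109366 280.88034967]
[240.77364252 195.32532674] [324.48506456 273.85693874]
```

View pics/w3.png

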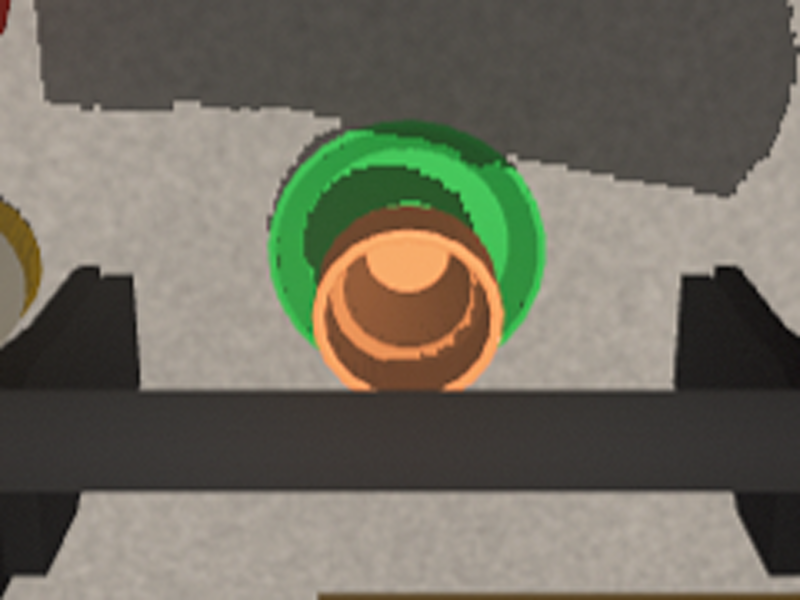

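Emit:
{"api": "jog_arm", "payload": {"rows": [[[0.003,0.024,0,0],[0.006,0.047,0,0],[0.006,0.047,0,0],[0.007,0.047,0,0],[0.007,0.047,0,0],[0.007,0.047,0,0],[0.007,0.047,0,0],[0.007,0.047,0,0],[0.007,0.047,0,0],[0.007,0.047,0.01,0],[0.007,0.047,0.02,0],[0.003,0.024,0.02,0],[0,0,0,0],[0,0,0,0]]]}}

```text
time_s: 16.3
tcp_pos: [0.4197, 0.2574, 0.2784]
ee_rot: [[-1.0, -0.0, 0.0], [-0.0, 1.0, -0.001], [-0.0, -0.001, -1.0]]
wrist_force: [-0.2, -0.0, -0.4]
gripper_width: 1.0
gripper_force: 0.0
```

```bash
python3 - <<'E'
from h import *
s=sense();print(s['time_s'],s['tcp_pos'],s['ee_rot'].round(4))
m=camera_model('wrist');np.save('w4.npy',m,allow_pickle=True);im=capture('wrist')
print(proj(m,np.array([[.51,.257,0],[.51,.257,.07],[.51,.257,.085]])))
cv2.imwrite("pics/w4.png",cv2.resize(im[140:320,160:400,::-1],(800,600),interpolation=cv2.INTER_CUBIC))
E
```

```text
16.3 [0.41973496 0.2574367  0.27837238] [[-1.e+00 -2.e-04  1.e-04]
 [-2.e-04  1.e+00 -5.e-04]
 [-1.e-04 -5.e-04 -1.e+00]]
[[282.6641027  254.72508276]
 [282.92380867 283.14371973]
 [282.99371685 290.79350721]]
```

View pics/w4.png

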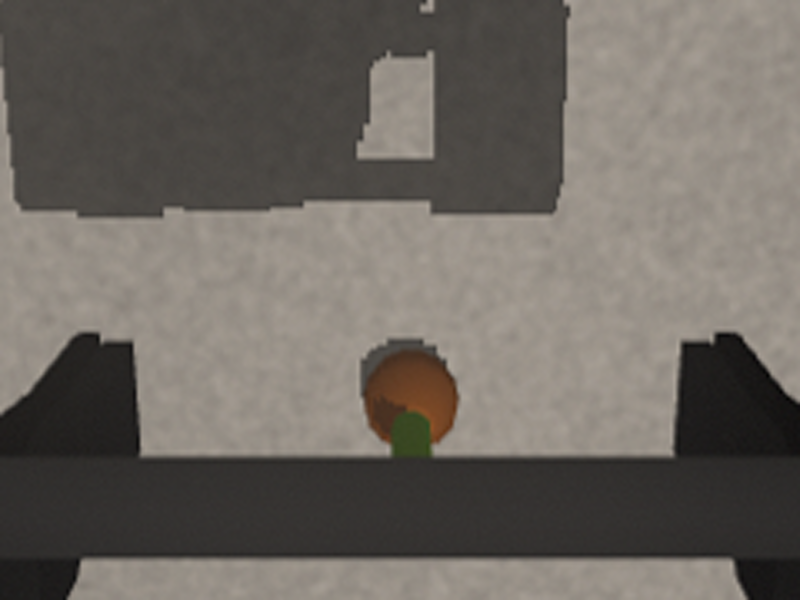

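```bash
python3 - <<'E'
from h import *
m=np.load('w4.npy',allow_pickle=True).item()
def sil(c):
    p=np.vstack([circ(m,c,np.interp(z,[0,.015,.039],[.011,.017,.007]),z) for z in (0,.005,.01,.015,.02,.03,.039)])
    return p.min(0),p.max(0)
for x in (.507,.51,.513): print(x,sil((x,.2578)))
print('obs',160+364/3.333,140+349/3.333,160+459/3.333,140+446/3.333)
E
```

```text
0.507 (array([268.91563241, 244.05028851]), array([297.86851864, 272.53944218]))
0.51 (array([268.94579428, 246.3563844 ]), array([297.83743124, 274.98767026]))
0.513 (array([268.97582881, 248.65302559]), array([297.80647509, 277.42496683]))
obs 269.2109210921092 244.7104710471047 297.71377137713773 273.8133813381338
```

Emit:
{"api": "jog_arm", "payload": {"rows": [[[-0.03,0.0005,0,0],[-0.035,0,0,0],[-0.0235,0,0.01,0],[0,0,0.03,0],[0,0,0.03,0],[0,0,0.015,0],[0,0,0,0],[0,0,0,0],[0,0,0,0]]], "claw": 0.6}}

```text
time_s: 17.48
tcp_pos: [0.5083, 0.2582, 0.1946]
ee_rot: [[-1.0, -0.0, 0.002], [-0.0, 1.0, 0.002], [-0.002, 0.002, -1.0]]
wrist_force: [-0.2, 0.5, -0.3]
gripper_width: 0.598
gripper_force: 0.0
```

Emit:
{"api": "jog_arm", "payload": {"rows": [[[0,0,0.02,0],[0,0,0.02,0],[0,0,0.013,0],[0,0,0.0075,0],[0,0,0,0],[0,0,0,0],[0,0,0,0]]]}}

```text
time_s: 18.35
tcp_pos: [0.5081, 0.258, 0.1334]
ee_rot: [[-1.0, 0.0, 0.001], [0.0, 1.0, 0.001], [-0.001, 0.001, -1.0]]
wrist_force: [-0.4, -0.5, -0.1]
gripper_width: 0.6
gripper_force: 0.0
```

Emit:
{"api": "jog_arm", "payload": {"rows": [[[0,0,0,0],[0,0,0,0],[0,0,0,0],[0,0,0,0],[0,0,0,0],[0,0,0,0],[0,0,0,0],[0,0,0,0]]], "claw": 0}}

```text
time_s: 19.35
tcp_pos: [0.5078, 0.2578, 0.1327]
ee_rot: [[-1.0, 0.0, -0.0], [0.0, 1.0, 0.0], [0.0, 0.0, -1.0]]
wrist_force: [-0.1, 0.7, -0.7]
gripper_width: 0.137
gripper_force: 30.0
```

Emit:
{"api": "jog_arm", "payload": {"rows": [[[0,0,-0.005,0],[0,0,-0.015,0],[0,0,-0.03,0],[0,0,-0.035,0],[0,0,-0.035,0],[0,0,-0.03,0],[0,-0.015,-0.01,0],[0,-0.03,0,0],[-0.005,-0.04,0,0],[-0.005,-0.04,0,0],[0,0,0,0],[0,0,0,0]]]}}

```text
time_s: 20.85
tcp_pos: [0.5175, 0.1321, 0.2924]
ee_rot: [[-1.0, 0.001, -0.001], [0.001, 1.0, -0.0], [0.001, -0.0, -1.0]]
wrist_force: [0.2, -0.2, -0.8]
gripper_width: 0.138
gripper_force: 30.0
```

```bash
python3 - <<'E'
from h import *
s=sense();print(s['time_s'],s['tcp_pos'],s['gripper_width'])
a=capture('scene')[130:280,260:460,::-1];b=capture('wrist')[150:350,150:410,::-1]
R=lambda i:cv2.resize(i,(400,300),interpolation=cv2.INTER_CUBIC)
cv2.imwrite("pics/g.png",np.hstack([R(a),R(b)]))
E
```

```text
20.85 [0.51746932 0.13213168 0.29240921] 0.1376370322572419
```

View pics/g.png

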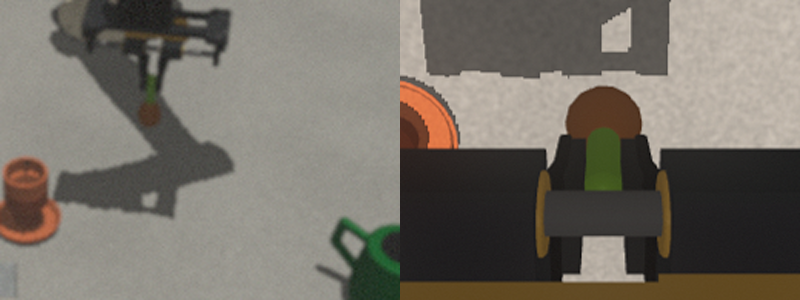

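```bash
python3 - <<'E'
from h import *
m=camera_model('wrist')
def sil(c):
    p=np.vstack([circ(m,c,np.interp(z,[0,.015,.039],[.011,.017,.007]),z+.1597) for z in (0,.005,.01,.015,.02,.03,.039)])
    return p.min(0),p.max(0)
for x in (.5155,.5175,.5195): print(x,sil((x,.1321)))
E
```

```text
0.5155 (array([257.38873553, 202.26830237]), array([307.85395714, 250.46534869]))
0.5175 (array([257.45143652, 205.18969701]), array([307.79290932, 253.49736698]))
0.5195 (array([257.51383073, 208.09650298]), array([307.73216014, 256.51299732]))
```

Emit:
{"api": "jog_arm", "payload": {"rows": [[[-0.003,-0.025,0,0],[-0.006,-0.04,0,0],[-0.006,-0.045,0,0],[-0.006,-0.045,0,0],[-0.006,-0.045,0,0],[-0.006,-0.045,0,0],[-0.006,-0.045,0,0],[-0.006,-0.04,0,0],[-0.006,-0.035,0,0],[-0.005,-0.018,0,0],[0,-0.01,0,0],[0,0,0.02,0],[0,0,0.03,0],[0,0,0.01,0],[0,0,0,0],[0,0,0,0],[0,0,0,0]]]}}

```text
time_s: 23.08
tcp_pos: [0.5742, -0.2602, 0.234]
ee_rot: [[-1.0, -0.0, 0.002], [-0.0, 1.0, -0.001], [-0.002, -0.001, -1.0]]
wrist_force: [0.6, 0.0, -1.1]
gripper_width: 0.137
gripper_force: 30.0
```

Emit:
{"api": "jog_arm", "payload": {"rows": [[[0.0012,-0.0007,0,0],[0,0,0.01,0],[0,0,0.015,0],[0,0,0.015,0],[0,0,0.012,0],[0,0,0.008,0],[0,0,0.004,0],[0,0,0,0],[0,0,0,0],[0,0,0,0]]]}}

```text
time_s: 24.32
tcp_pos: [0.5728, -0.261, 0.1693]
ee_rot: [[-1.0, 0.0, 0.001], [0.0, 1.0, -0.0], [-0.001, -0.0, -1.0]]
wrist_force: [-0.9, 0.5, 0.1]
gripper_width: 0.138
gripper_force: 30.0
```

Emit:
{"api": "jog_arm", "payload": {"rows": [[[0,0,0.005,0],[0,0,0.005,0],[0,0,0.005,0],[0,0,0.004,0],[0,0,0.003,0],[0,0,0.002,0],[0,0,0,0],[0,0,0,0],[0,0,0,0]]]}}

```text
time_s: 25.45
tcp_pos: [0.5726, -0.2609, 0.1449]
ee_rot: [[-1.0, 0.0, 0.0], [0.0, 1.0, -0.0], [-0.0, -0.0, -1.0]]
wrist_force: [-0.3, 0.4, -1.1]
gripper_width: 0.135
gripper_force: 30.0
```

Emit:
{"api": "jog_arm", "payload": {"rows": [[[0,0,0.001,0],[0,0,0.001,0],[0,0,0.0005,0],[0,0,0,0],[0,0,0,0],[0,0,0,0],[0,0,0,0]]]}}

```text
time_s: 26.32
tcp_pos: [0.5726, -0.2609, 0.1423]
ee_rot: [[-1.0, 0.0, 0.0], [0.0, 1.0, -0.0], [-0.0, -0.0, -1.0]]
wrist_force: [-0.3, 0.2, -0.3]
gripper_width: 0.137
gripper_force: 30.0
```

Emit:
{"api": "jog_arm", "payload": {"rows": [[[0,0,0.0005,0],[0,0,0.0005,0],[0,0,0,0],[0,0,0,0],[0,0,0,0],[0,0,0,0]]]}}

```text
time_s: 27.08
tcp_pos: [0.5728, -0.261, 0.1416]
ee_rot: [[-1.0, 0.0, 0.001], [0.0, 1.0, -0.0], [-0.001, -0.0, -1.0]]
wrist_force: [-0.6, 0.4, 4.3]
gripper_width: 0.137
gripper_force: 30.0
```

Emit:
{"api": "jog_arm", "payload": {"rows": [[[0,0,0,0],[0,0,0,0],[0,0,0,0],[0,0,0,0]]], "claw": 0.25}}

```text
time_s: 27.58
tcp_pos: [0.5724, -0.2609, 0.1409]
ee_rot: [[-1.0, 0.0, -0.001], [0.0, 1.0, 0.0], [0.001, 0.0, -1.0]]
wrist_force: [-0.2, 0.0, -0.0]
gripper_width: 0.25
gripper_force: 0.0
```

Emit:
{"api": "jog_arm", "payload": {"rows": [[[0,0,-0.004,0],[0,0,-0.01,0],[0,0,-0.025,0],[0,0,-0.05,0],[0,0,-0.05,0],[0.03,0,-0.04,0],[0.04,0,-0.01,0],[0.02,0,0,0],[0,0,0,0],[0,0,0,0],[0,0,0,0]]]}}

```text
time_s: 28.95
tcp_pos: [0.4833, -0.2609, 0.3299]
ee_rot: [[-1.0, -0.0, -0.0], [-0.0, 1.0, 0.0], [0.0, 0.0, -1.0]]
wrist_force: [-0.7, 0.2, -1.1]
gripper_width: 0.247
gripper_force: 0.0
```

```bash
python3 - <<'E'
from h import *
s=sense();print(s['time_s'],s['tcp_pos'])
a=capture('scene')[130:340,120:400,::-1];b=capture('wrist')[120:330,140:420,::-1]
R=lambda i:cv2.resize(i,(400,300),interpolation=cv2.INTER_CUBIC)
cv2.imwrite("pics/f.png",np.hstack([R(a),R(b)]))
E
```

```text
28.95 [ 0.48325869 -0.260884    0.32994534]
```

View pics/f.png

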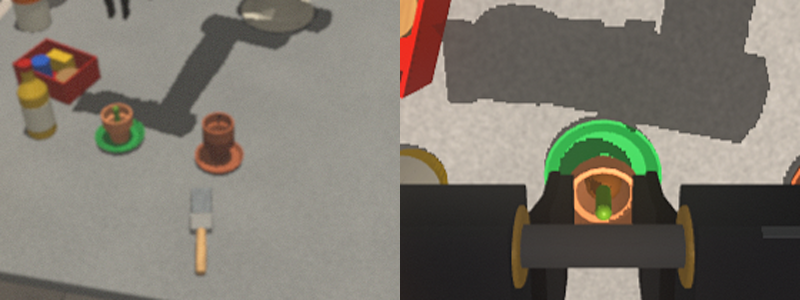

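The picture shows the pot upright in the saucer at (118,122). The shoot stands straight up in the pot's mouth, the stack is still standing at (218,145), and the bystanders in view are undisturbed.

```bash
python3 -c "
from station import *
print(finish_job())"
```

```text
the job is handed in; nothing more can be done
None
```

The job is handed in at about 29 s of the 69 s allowed: the pot stands upright in the green saucer with the bulb on its floor, shoot up, and the last pictures show the lower stack and the bystanders in view undisturbed (the watering can was out of that last view).

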